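# Make up two drawer fitting kits

### The job

Make up the two drawer kits from the stock on the grey mat: the black socket insert, the charger insert and the brass knob go in the blue tray; the white socket insert and the black knob go in the yellow tray. In each tray the socket belongs in the large compartment (white floor), the charger in the middle one and the knob in the small end one, each standing upright on the tray floor. The yellow tray's middle compartment takes nothing; leave the orange socket insert, the screwdriver and the screw carton where they are.

Things in the scene. Friction and masses are not known exactly. Their poses are not given: they have to be found in the camera images.
- socket_black_center (a point): Black socket insert, a 45 x 45 mm block 52 mm tall, upright, with a round 34 mm recess (14 mm deep) in its top; 70 g. This point is its centre, 26 mm above its underside; z is up, x and y are square to its sides. Starts loose on the bench.
- socket_white_center (a point): White socket insert, a 45 x 45 mm block 52 mm tall, upright, with a round 34 mm recess (14 mm deep) in its top; 70 g. This point is its centre, 26 mm above its underside; z is up, x and y are square to its sides. Starts loose on the bench.
- charger_center (a point): White charger insert with a grey top and two blue ports: an upright block 45 mm (its x) by 22.5 mm (its y), 52 mm tall, 50 g, loose on the bench. This point is its centre, 26 mm above its underside; z is up.
- knob_brass_center (a point): Brass drawer knob standing on its foot, 48 mm tall: foot 32 mm across, 22 mm neck, cylindrical head 36 mm across from 26 mm up to the top; 70 g. This point is its centre, 24 mm above its underside; grip it by the head. z is up.
- knob_black_center (a point): Black drawer knob standing on its foot, 48 mm tall: foot 32 mm across, 22 mm neck, cylindrical head 36 mm across from 26 mm up to the top; 70 g. This point is its centre, 24 mm above its underside; grip it by the head. z is up. A thin 24 mm steel disc is set in its top.
- tray_blue: Blue kit tray fixed to the bench, 74 mm (x) by 192 mm (y). Origin: centre of the underside. Floor 3 mm thick; lips and dividers 4 mm thick, tops 10 mm above the bench. Three compartments 66 mm wide in x, at x = 0, in a row along y: the large one (68 mm long, white sheet on its floor) centred at y = -58 mm, the middle one (54 mm) at +7 mm, the small end one (54 mm) at +65 mm. Hold things high so the fingers clear the lips.
- tray_yellow: Yellow kit tray fixed to the bench, 74 mm (x) by 192 mm (y). Origin: centre of the underside. Floor 3 mm thick; lips and dividers 4 mm thick, tops 10 mm above the bench. Three compartments 66 mm wide in x, at x = 0, in a row along y: the large one (68 mm long, white sheet on its floor) centred at y = -58 mm, the middle one (54 mm) at +7 mm, the small end one (54 mm) at +65 mm. Hold things high so the fingers clear the lips.
- socket_orange_center (a point): Orange socket insert, a 45 x 45 mm block 52 mm tall, upright, with a round 34 mm recess (14 mm deep) in its top; 70 g. This point is its centre, 26 mm above its underside; z is up, x and y are square to its sides. Starts loose on the bench among the stock. It is a spare: leave it alone.
- screwdriver_grip (a point): Screwdriver with a red handle, 200 mm long, lying on the bench beyond the stock; this point is on its handle. Leave it alone.
- screw_carton: Closed screw carton, brown with a blue band, 60 x 90 x 50 mm tall, standing beyond the stock; origin: centre of its underside. Leave it alone.
Things that resemble listed ones, but are neither listed nor needed, are in the scene too. What is shaped like the part that bears socket_white_center but green or purple is not meant. Leave any purple look-alike of the part that bears knob_brass_center alone.

How it is judged (in metres and radians):
At the end, for the whole second after the job is handed in: Released, at rest, upright (0.12 rad), on the floor (4 mm) of its own compartment, within 20 mm of its centre along each tray axis: black socket, charger, brass knob in blue; white socket, black knob in yellow. Orange socket, screwdriver, carton within 20 mm of their start (x of socket_black_center in the frame of tray_blue between -0.02 and 0.02 m and y of socket_black_center in the frame of tray_blue between -0.078 and -0.038 m and z of socket_black_center in the frame of tray_blue between 0.025 and 0.033 m and angle between each of socket_black_center, charger_center, knob_brass_center, socket_white_center, knob_black_center's own z axis and vertical below 0.12 rad and linear speed of each of socket_black, charger, knob_brass, socket_white, knob_black below 0.02 m/s and x of charger_center in the frame of tray_blue between -0.02 and 0.02 m and y of charger_center in the frame of tray_blue between -0.013 and 0.027 m and z of charger_center in the frame of tray_blue between 0.025 and 0.033 m and x of knob_brass_center in the frame of tray_blue between -0.02 and 0.02 m and y of knob_brass_center in the frame of tray_blue between 0.045 and 0.085 m and z of knob_brass_center in the frame of tray_blue between 0.023 and 0.031 m and x of socket_white_center in the frame of tray_yellow between -0.02 and 0.02 m and y of socket_white_center in the frame of tray_yellow between -0.078 and -0.038 m and z of socket_white_center in the frame of tray_yellow between 0.025 and 0.033 m and x of knob_black_center in the frame of tray_yellow between -0.02 and 0.02 m and y of knob_black_center in the frame of tray_yellow between 0.045 and 0.085 m and z of knob_black_center in the frame of tray_yellow between 0.023 and 0.031 m and distance of each of socket_orange_center, screwdriver_grip, screw_carton from where it was at the start of the episode below 0.02 m); the robot touches nothing.
It fails at once if a bystander (orange socket, screwdriver, screw carton) is shoved or picked up (distance of any of socket_orange_center, screwdriver_grip, screw_carton from where it was at the start of the episode above 0.03 m).
It also fails if it takes over 120 s, if anything falls off the work surface, if the arm or the gripper's body presses on something with over 40 N, if the wrist force passes 120 N, or if a joint passes its speed limit or range.

### The arm

A 7-joint arm with a two-finger parallel gripper is mounted at the origin on the work surface. World frame = base frame: x ahead of the robot, y to its left, z up, the work surface at z = 0. Lengths are in m, angles in degrees, forces in N, time in s.
With the tool pointing down it reaches from about 0.425 to 0.875 m from the base axis. Payload 4.7 kg.
Tool frame: the origin (TCP) lies midway between the tips of the shut fingers; the grasp point (between the pads) lies 19 mm behind it; z points along the fingers, y is the line along which they close (so a half turn about z gives the same grasp; the last joint's range is limited). The gripper opens to 87 mm and grips with 3 to 60 N. Pads are 19 mm wide; open, the fingers measure 117 mm over their backs; the gripper's body (75 mm by 190 mm) begins 51 mm behind the grasp point.
Start: joints at [-62.676, 18.392, -4.016, 83.108, 1.295, 78.541, -3.26], TCP at [0.29, 0.582, 0.223] pointing down, gripper open.
Joint ranges: [-163.93, 163.93], [-17.29, 119.83], [-79.2, 71.16], [3.27, 140.29], [-89.18, 269.18], [5.43, 117.66], [-154.24, 154.24]. Speed limits (degrees/s): [147.25, 147.25, 180, 180, 180, 180, 180].

### API

Orientations are given as [roll, pitch, yaw] about the fixed x, y, z axes, in that order (R = Rz(yaw) Ry(pitch) Rx(roll)).
In Python, from cell import env, viewer, boxes_of, masks_of gives the robot as it stands. The module is installed in compiled form; this text tells all that it offers.
- The arm moves only by the tool apply_moves, never from a script. Its argument "moves" is a list of rows, each a list of 7 numbers: the shift along the tool's x, y, z scaled (see below), then the turn, a rotation vector about the tool's x, y, z scaled (see below), then the opening, from 0 (shut) to 1 (fully open). A call has 1 to 20 rows; each row is the pose to reach, as a shift and turn from the pose commanded when the call began, along the tool's axes at that moment; what a row does not reach only later rows make up. The controller multiplies each number of a shift by 0.2 m and each number of a turn by 1.5 rad. A row lasts 1/10 s, in which the tool goes at most 50 mm and 8.59 degrees, less where a joint would pass 70% of its speed; a pose out of reach is approached as far as the arm can. A call with a number of a shift or a turn outside -1 to 1 is refused whole. A call with a gripper value outside its range is refused whole. The fingers move at their own pace and stop on an object; "grip_force" is the grip in N (left out, the last holds). Time passes only in rows, so rows that repeat a pose let the fingers close. It gives the time, the measured TCP pose, the force, the opening and the grip force at its end, in the units of the state.
- env.get_obs(): the state, without advancing time (a new reading comes with each control period).
- viewer.read_camera(name): name is "scene" or "top" or "wrist"; returns the picture (384x512x3 uint8, red, green, blue); there is no depth.
- viewer.get_calibration(name): a dict with "fov_y" (degrees; the focal length in pixels is half the picture's height over the tangent of half this angle, whatever the lens; pixels are square), "cx", "cy" (the principal point, pixels), "position" and "orientation" of the camera in the world. Camera axes: x right, y up, looking along -z (the intrinsics and any distortion apply to the point x, -y, -z); pixel columns grow to the right and rows downward; lengths in m; the calibration is good to about 2 mm. A picture is of the moment at which its call begins: read the wrist's pose just before it. get_calibration takes no time and is no camera call; for the wrist camera it gives the pose at the moment of the call.
- env.sign_off(): hands the job in; it is judged then, once.
Trained networks look in the newest picture that a camera, given by its name, has taken for a name from the list of things; names that differ only in an ending like _2 or _b are one class to them, and where a whole thing is asked for, a point or a joint stands for the part that bears it (a point fixed in the world has none). Each returns a list of dicts, best first, with "conf" (0 to 1); they miss things now and then, are a little off and sometimes report something else, mostly with a low value. They report only what shows in the picture. A call takes as long as a camera call. They do not tell look-alikes from the thing itself.
- boxes_of(camera, target): "location" ([column, row] in pixels, amid what is visible of it).
- masks_of(camera, target): "pixels" (384x512 bool, what is visible of it) and "location" ([column, row] in pixels, amid what is visible of it).
The state is a dict: "time_s": time; "qpos": joint angles; "joint_velocities": joint speeds; "effort": joint torques, N m; "tool_pos": TCP position; "tool_rot": TCP orientation; "force": force on the tool from outside, world axes, zero at the start; "wrist_torque": the same for the moment, N m; "grip_width": finger opening in m; "grasp_force": force on a finger pad.
Only numpy, scipy, OpenCV 4.12 (cv2) and the standard library are available. Lean on these libraries where they do the work, as an engineer would, in place of code of your own. Each camera call takes 0.05 s, during which the arm holds its last target. There are 200 camera calls.

## Working session

There is one attempt and no reset: what is moved stays moved. The work goes in short steps, Python scripts to look and compute and a tool call to move; the robot and the scene stay as the last step left them, time stands still between calls to the robot, and variables do not carry over. Pictures are saved under pics/ and viewed, at most 14 in all, crops included, and the job is handed in when it is done.

Besides the shell and the picture viewer there is one more tool, called after ">>>" as name([rows], argument=value, ...), one row to a line, values as JSON. apply_moves: Moves the arm, as the interface text tells. Shifts and turns lie within -1 to 1; 1 stands for 0.2 m of shift or 1.5 rad of turn. Its arguments: {"type":"object","properties":{"moves":{"type":"array","items":{"type":"array","items":{"type":"number","minimum":-1,"maximum":1}}},"grip_force":{"type":"number"}},"required":["moves"]}

```bash
mkdir -p pics
python3 - <<'E'
from cell import env, viewer, boxes_of, masks_of
import cv2, numpy as np
o=env.get_obs(); print({k:np.round(v,3).tolist() for k,v in o.items()})
for c in ["scene","top"]:
    im=viewer.read_camera(c); cv2.imwrite(f"pics/{c}0.png",im[:,:,::-1]); print(c,viewer.get_calibration(c))
    for n in ["socket_black_center","socket_white_center","charger_center","knob_brass_center","knob_black_center","tray_blue","tray_yellow","socket_orange_center","screw_carton","screwdriver_grip"]:
        print(n,[(np.round(b["location"]).tolist(),round(b["conf"],2)) for b in boxes_of(c,n)[:7]])
E
```

```text
{'time_s': 0.0, 'qpos': [-62.678, 18.439, -4.016, 83.176, 1.297, 78.541, -3.262], 'joint_velocities': [-0.068, -0.003, -0.01, 0.089, -0.057, -0.024, -0.03], 'effort': [0.0, -49.13, -0.404, -31.252, -0.064, 0.044, 0.0], 'tool_pos': [0.29, 0.581, 0.221], 'tool_rot': [-179.89, 0.008, 153.487], 'force': [-0.035, -0.906, 0.015], 'wrist_torque': [-0.009, -0.072, -0.0], 'grasp_force': 0.0, 'grip_width': 0.087}
scene {'fov_y': 48.63803731303822, 'cx': 255.17164406413016, 'cy': 187.2279993846003, 'position': array([ 1.14174164, -0.26153301,  0.84485374]), 'orientation': array([37.12384386,  0.76669446, 63.53704498])}
socket_black_center [([300.0, 174.0], 0.72)]
socket_white_center [([205.0, 219.0], 0.83), ([193.0, 262.0], 0.72), ([243.0, 239.0], 0.58), ([226.0, 289.0], 0.46)]
charger_center [([259.0, 194.0], 0.64)]
knob_brass_center [([194.0, 173.0], 0.84), ([166.0, 165.0], 0.5)]
knob_black_center []
tray_blue [([128.0, 218.0], 0.62)]
tray_yellow [([338.0, 129.0], 0.97)]
socket_orange_center [([275.0, 134.0], 0.63)]
screw_carton [([355.0, 232.0], 0.57)]
screwdriver_grip [([228.0, 288.0], 0.59)]
top {'fov_y': 43.28539168829513, 'cx': 254.7703658794073, 'cy': 194.6635096206549, 'position': array([ 0.50657259, -0.00377373,  1.04116869]), 'orientation': array([  5.22496492,  -0.38011825, -90.41590683])}
socket_black_center [([193.0, 192.0], 0.65)]
socket_white_center [([310.0, 190.0], 0.95), ([290.0, 151.0], 0.85), ([344.0, 148.0], 0.76)]
charger_center [([247.0, 190.0], 0.84)]
knob_brass_center [([330.0, 282.0], 0.8), ([190.0, 196.0], 0.65), ([304.0, 255.0], 0.49)]
knob_black_center [([244.0, 268.0], 0.58)]
tray_blue [([383.0, 238.0], 0.96)]
tray_yellow [([104.0, 251.0], 0.86)]
socket_orange_center [([182.0, 270.0], 0.91)]
screw_carton [([179.0, 109.0], 0.8)]
screwdriver_grip [([320.0, 110.0], 0.8)]
```

View pics/top0.png

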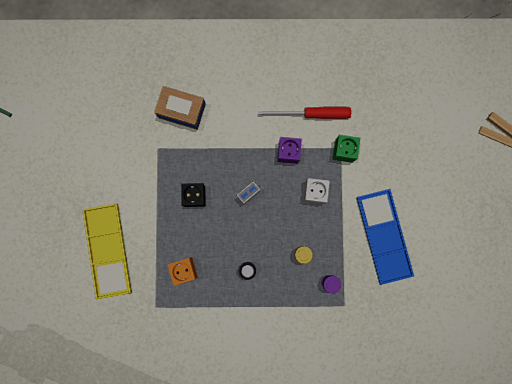

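View pics/scene0.png

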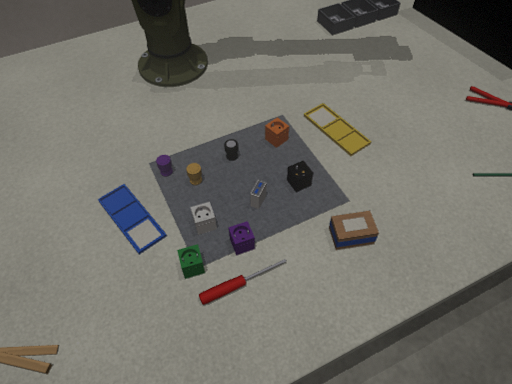

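Top picture: black socket (193,195), white (317,190), charger (248,192), brass knob (304,255), black knob with its steel disc (247,271), orange (182,271), carton (180,107), screwdriver (330,112), blue tray (385,237), yellow tray (107,251).
Look-alikes to leave alone: green socket (347,148), purple socket (290,150) and purple knob (332,284).
Next I fit model silhouettes to the masks.

```bash
cat > h.py <<'E'
from cell import env, viewer, boxes_of, masks_of
import cv2, numpy as np
from scipy.optimize import minimize
from scipy.spatial.transform import Rotation as R
def project(P,cal):
    Rc=R.from_euler("xyz",cal["orientation"],degrees=True).as_matrix()
    p=(np.asarray(P)-cal["position"])@Rc
    f=192/np.tan(np.radians(cal["fov_y"])/2)
    return np.c_[cal["cx"]-f*p[:,0]/p[:,2], cal["cy"]+f*p[:,1]/p[:,2]]
def ray(px,cal,z):
    Rc=R.from_euler("xyz",cal["orientation"],degrees=True).as_matrix()
    f=192/np.tan(np.radians(cal["fov_y"])/2)
    d=Rc@np.array([(px[0]-cal["cx"])/f,-(px[1]-cal["cy"])/f,-1])
    return cal["position"]+d*(z-cal["position"][2])/d[2]
def box(a,b,h): return np.array([[x,y,z] for x in(-a/2,a/2) for y in(-b/2,b/2) for z in(0,h)])
t=np.linspace(0,2*np.pi,24,endpoint=False)
def ring(r,z): return np.c_[r*np.cos(t),r*np.sin(t),0*t+z]
M={"socket":box(.045,.045,.052),"charger":box(.045,.0225,.052),"knob":np.r_[ring(.016,0),ring(.018,.026),ring(.018,.048)],"tray":box(.074,.192,.01)}
def fit(views,model,x0):
    "views: [(mask,cal)] -> x,y,yaw(deg),IoU"
    S=4
    def cost(v):
        c=0;P=model@R.from_euler("z",v[2]).as_matrix().T+[v[0],v[1],0]
        for m,cal in views:
            h=cv2.convexHull(np.round(project(P,cal)*S*16).astype(np.int32))
            big=np.zeros((384*S,512*S),np.uint8); cv2.fillConvexPoly(big,h,255,shift=4)
            s=cv2.resize(big,(512,384),interpolation=cv2.INTER_AREA)/255.
            c+=1-np.minimum(s,m).sum()/np.maximum(s,m).sum()
        return c/len(views)
    best=min((minimize(cost,[x0[0],x0[1],y],method="Nelder-Mead",options=dict(initial_simplex=[[x0[0],x0[1],y],[x0[0]+.01,x0[1],y],[x0[0],x0[1]+.01,y],[x0[0],x0[1],y+.3]],maxfev=120)) for y in (x0[2:] or (0,.5,1.0))),key=lambda r:r.fun)
    return *np.round(best.x[:2],4),round(np.degrees(best.x[2]),1),round(1-best.fun,3)
E
python3 - <<'E'
from h import *
px={"top":dict(socket_black_center=(193,195),socket_white_center=(317,190),charger_center=(248,192),knob_brass_center=(304,255),knob_black_center=(247,271),tray_blue=(385,237),tray_yellow=(107,251),socket_orange_center=(182,271)),
"scene":dict(socket_black_center=(300,176),socket_white_center=(203,217),charger_center=(259,194),knob_brass_center=(195,173),knob_black_center=(231,149),tray_blue=(131,218),tray_yellow=(337,129),socket_orange_center=(276,132))}
mk={}
for c in px:
    im=viewer.read_camera(c); 
    for n,p in px[c].items():
        for m in masks_of(c,n):
            if np.hypot(*(np.array(m["location"])-p))<14: mk[c,n]=m["pixels"];break
cal={c:viewer.get_calibration(c) for c in px}
for n in px["top"]:
    k=n.split("_")[0]; x0=ray(px["top"][n],cal["top"],.03)[:2]
    a=(*x0,.25) if n=="tray_blue" else (*x0,.15) if n=="tray_yellow" else (*x0,0.) if k=="knob" else tuple(x0)
    for cs in (["top"],["scene"],["top","scene"]):
        v=[(mk[c,n].astype(float),cal[c]) for c in cs if (c,n) in mk]
        if len(v)==len(cs): print(n,cs,fit(v,M[k],a))
print(ray((377,210),cal["top"],.003),ray((111,278),cal["top"],.003),viewer.get_calibration("wrist"))
E
```

```text
socket_black_center ['top'] (np.float64(0.5993), np.float64(0.1178), np.float64(0.7), np.float64(0.955))
socket_black_center ['scene'] (np.float64(0.6031), np.float64(0.1171), np.float64(91.2), np.float64(0.958))
socket_black_center ['top', 'scene'] (np.float64(0.5999), np.float64(0.1178), np.float64(1.1), np.float64(0.926))
socket_white_center ['top'] (np.float64(0.6058), np.float64(-0.1396), np.float64(-7.1), np.float64(0.929))
socket_white_center ['scene'] (np.float64(0.6094), np.float64(-0.1388), np.float64(81.5), np.float64(0.936))
socket_white_center ['top', 'scene'] (np.float64(0.6071), np.float64(-0.1391), np.float64(-8.0), np.float64(0.906))
charger_center ['top'] (np.float64(0.6029), np.float64(0.0034), np.float64(130.1), np.float64(0.913))
charger_center ['scene'] (np.float64(0.6057), np.float64(0.0027), np.float64(-51.2), np.float64(0.921))
charger_center ['top', 'scene'] (np.float64(0.6033), np.float64(0.0036), np.float64(129.4), np.float64(0.896))
knob_brass_center ['top'] (np.float64(0.4732), np.float64(-0.1097), np.float64(2.3), np.float64(0.928))
knob_brass_center ['
[... 1045 characters left out ...]
scene'] (np.float64(0.4848), np.float64(0.303), np.float64(99.9), np.float64(0.958))
socket_orange_center ['top'] (np.float64(0.441), np.float64(0.1399), np.float64(16.5), np.float64(0.914))
socket_orange_center ['scene'] (np.float64(0.4453), np.float64(0.1385), np.float64(16.2), np.float64(0.954))
socket_orange_center ['top', 'scene'] (np.float64(0.4426), np.float64(0.1397), np.float64(15.4), np.float64(0.904))
[ 0.56657021 -0.27413329  0.003     ] [0.42633191 0.29429238 0.003     ] {'fov_y': 58.15762391972793, 'cx': 251.9821587660853, 'cy': 195.25335583202846, 'position': array([0.21550809, 0.61835904, 0.38458729]), 'orientation': array([-1.73426202e+01, -8.88989151e-03,  6.34820078e+01])}
```

Fits from the two cameras agree to 3–5 mm. Tray yaws, taken from the white ends, are blue +103.8° and yellow −80.1°. The charger is the only one of its kind, at (248,192), so I set out towards it at height.

>>> apply_moves([
  [-1,-0.7,0,0,0,0,1],
  [-1,-0.7,0,0,0,0,1],
  [-1,-0.7,0,0,0,0,1],
  [-1,-0.7,0,0,0,0,1],
  [-1,-0.7,0,0,0,0,1],
  [-1,-0.7,0,0,0,0,1],
], grip_force=20)

```text
time_s: 2.6
tool_pos: [0.4116, 0.3598, 0.2232]
tool_rot: [-179.9, 0.2, 152.8]
force: [0.4, -0.0, -0.6]
grip_width: 0.087
grasp_force: 0.0
```

>>> apply_moves([
  [-1,-0.7,0,0,0,0,1],
  [-1,-0.7,0,0,0,0,1],
  [-1,-0.7,0,0,0,0,1],
  [-1,-0.7,0,0,0,0,1],
  [-1,-0.7,0,0,0,0,1],
  [-1,-0.7,0,0,0,0,1],
])

```text
time_s: 3.2
tool_pos: [0.5262, 0.1449, 0.223]
tool_rot: [-179.9, 0.2, 152.8]
force: [-0.1, -0.6, 1.1]
grip_width: 0.0872
grasp_force: 0.0
```

```bash
cat >> h.py <<'E'
def go(*wps, start=None):
    "waypoints (x,y,z,yaw) -> rows (tool axes, scaled) from the present pose (or from start)"
    o=env.get_obs(); p=np.array(o["tool_pos"]); yaw=o["tool_rot"][2]
    if start: p=np.array(start[:3]); yaw=start[3]
    y=np.radians(yaw)
    A=np.array([[np.cos(y),np.sin(y),0],[np.sin(y),-np.cos(y),0],[0,0,-1]])
    for w in wps:
        d=A@(np.array(w[:3])-p); a=-((w[3]-yaw+180)%360-180)
        print(w,"->",np.round(d/.2,3),"turn z",round(np.radians(a)/1.5,3),"rows",int(np.ceil(max(np.linalg.norm(d)/.05,abs(a)/8.59))))
E
python3 - <<'E'
from h import *
o=env.get_obs();print(o["time_s"],o["tool_pos"],o["tool_rot"],o["qpos"])
go((.604,.0035,.2,129.5))
E
```

```text
3.2 [0.52617803 0.1448972  0.22302111] [-179.90351431    0.20085475  152.84260571] [-32.97957932   5.45475617  15.70662134  98.70848803  -1.30392118
  75.96710649  45.81625624]
(0.604, 0.0035, 0.2, 129.5) -> [-0.669 -0.451  0.115] turn z 0.272 rows 4
```

>>> apply_moves([
  [-0.67,-0.45,0.115,0,0,0.27,1],
  [-0.67,-0.45,0.115,0,0,0.27,1],
  [-0.67,-0.45,0.115,0,0,0.27,1],
  [-0.67,-0.45,0.115,0,0,0.27,1],
  [-0.67,-0.45,0.115,0,0,0.27,1],
  [-0.67,-0.45,0.115,0,0,0.27,1],
  [-0.67,-0.45,0.115,0,0,0.27,1],
])

```text
time_s: 3.9
tool_pos: [0.6025, 0.0153, 0.1998]
tool_rot: [179.9, -0.1, 130.5]
force: [-1.2, 0.2, -0.8]
grip_width: 0.0868
grasp_force: 0.0
```

Run:
```python
from h import *
o=env.get_obs();print(o["time_s"],o["tool_pos"],o["tool_rot"])
c=viewer.get_calibration("wrist"); im=viewer.read_camera("wrist"); cv2.imwrite("pics/w1.png",im[:,:,::-1]); print(c)
for m in masks_of("wrist","charger_center")[:2]:
    print(m["conf"],m["location"],fit([(m["pixels"].astype(float),c)],M["charger"],(.603,.0035,np.radians(129.5))))
go((.604,.0035,.023,129.5))
```

```text
3.9 [0.60245041 0.01534497 0.19975007] [ 1.79942821e+02 -7.38466321e-02  1.30526911e+02]
{'fov_y': 58.15762391972793, 'cx': 251.9821587660853, 'cy': 195.25335583202846, 'position': array([0.5479976 , 0.07769021, 0.36188742]), 'orientation': array([-17.2706716 ,  -0.04088914,  40.5211412 ])}
0.91 [242.7, 190.2] (np.float64(0.6031), np.float64(0.0018), np.float64(129.5), np.float64(0.967))
(0.604, 0.0035, 0.023, 129.5) -> [-0.047 -0.031  0.885] turn z 0.012 rows 4
```

View pics/w1.png

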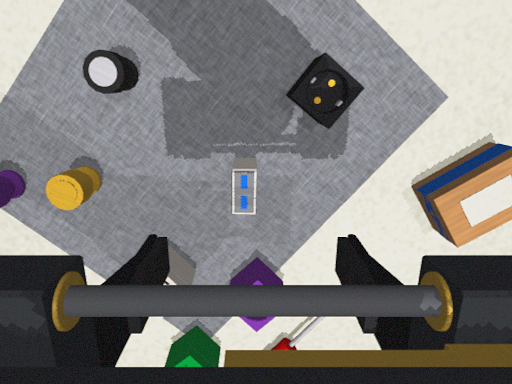

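The wrist picture confirms the charger at (243,190), with the black knob's disc at (104,72), brass at (67,190) and the black socket at (325,90). The fitted position agrees with the other cameras. The arm ended about 11 mm off, so I correct it while going down partway.

>>> apply_moves([
  [-0.045,-0.035,0.5,0,0,0.01,1],
  [-0.045,-0.035,0.5,0,0,0.01,1],
  [-0.045,-0.035,0.5,0,0,0.01,1],
  [-0.045,-0.035,0.5,0,0,0.01,1],
])

```text
time_s: 4.4
tool_pos: [0.603, 0.0017, 0.1]
tool_rot: [-180.0, -0.1, 129.5]
force: [0.7, -0.6, 0.2]
grip_width: 0.0871
grasp_force: 0.0
```

Run:
```python
from h import *
o=env.get_obs();print(o["time_s"],o["tool_pos"],o["tool_rot"],o["joint_velocities"].round(1))
go((.603,.0025,.023,129.5))
```

```text
4.4 [0.60301111 0.00169563 0.09995544] [-1.79958690e+02 -5.26839181e-02  1.29475626e+02] [ 0.  -1.9  0.4 -3.4  0.  -0.2  0.1]
(0.603, 0.0025, 0.023, 129.5) -> [0.003 0.003 0.385] turn z -0.0 rows 2
```

>>> apply_moves([
  [0,0,0.385,0,0,0,1],
  [0,0,0.385,0,0,0,1],
  [0,0,0.385,0,0,0,1],
  [0,0,0.385,0,0,0,1],
  [0,0,0.385,0,0,0,0],
  [0,0,0.385,0,0,0,0],
  [0,0,0.385,0,0,0,0],
  [0,0,0.385,0,0,0,0],
  [0,0,0.385,0,0,0,0],
  [0,0,0.385,0,0,0,0],
  [0,0,0.385,0,0,0,0],
  [0,0,0.385,0,0,0,0],
  [0,0,0.25,0,0,0,0],
  [0,0,0,0,0,0,0],
  [0,0,-0.2,0,0,0,0],
  [0,0,-0.2,0,0,0,0],
  [0,0,-0.2,0,0,0,0],
])

```text
time_s: 6.1
tool_pos: [0.6039, 0.0008, 0.1406]
tool_rot: [179.9, 0.1, 129.4]
force: [-1.1, -0.6, -0.4]
grip_width: 0.0226
grasp_force: 19.9
```

Run:
```python
from h import *
o=env.get_obs();print(o["time_s"],o["tool_pos"],o["tool_rot"],o["grip_width"],o["grasp_force"])
go((.57,-.14,.14,129.5),(.5044,-.2903,.14,103.8))
```

```text
6.1 [0.60394645 0.0007992  0.14056115] [1.79883731e+02 5.46591421e-02 1.29419668e+02] 0.02255826588247602 19.92316537827719
(0.57, -0.14, 0.14, 129.5) -> [-0.436 -0.578  0.003] turn z -0.001 rows 3
(0.5044, -0.2903, 0.14, 103.8) -> [-0.808 -1.309  0.003] turn z 0.298 rows 7
```

>>> apply_moves([
  [-0.8,-1,0,0,0,0.3,0],
  [-0.8,-1,0,0,0,0.3,0],
  [-0.8,-1,0,0,0,0.3,0],
  [-0.8,-1,0,0,0,0.3,0],
  [-0.8,-1,0,0,0,0.3,0],
  [-0.8,-1,0,0,0,0.3,0],
  [-0.8,-1,0,0,0,0.3,0],
  [-0.8,-1,0,0,0,0.3,0],
])

```text
time_s: 6.9
tool_pos: [0.5503, -0.2478, 0.138]
tool_rot: [-179.9, -0.1, 103.7]
force: [0.8, -1.0, -0.0]
grip_width: 0.0225
grasp_force: 19.9
```

Run:
```python
from h import *
o=env.get_obs();print(o["time_s"],o["tool_pos"],o["tool_rot"],o["grip_width"],o["grasp_force"])
go((.5044,-.2903,.1,103.8))
```

```text
6.9 [ 0.55031771 -0.24781446  0.13799084] [-1.79905989e+02 -1.33273732e-01  1.03720791e+02] 0.022503971011653415 19.924322376027703
(0.5044, -0.2903, 0.1, 103.8) -> [-0.152 -0.273  0.19 ] turn z -0.001 rows 2
```

>>> apply_moves([
  [-0.15,-0.275,0.19,0,0,0,0],
  [-0.15,-0.275,0.19,0,0,0,0],
  [-0.15,-0.275,0.19,0,0,0,0],
  [-0.15,-0.275,0.19,0,0,0,0],
  [-0.15,-0.275,0.19,0,0,0,0],
])

```text
time_s: 7.4
tool_pos: [0.5061, -0.2897, 0.1019]
tool_rot: [179.9, -0.0, 103.9]
force: [1.1, 0.7, -1.1]
grip_width: 0.0222
grasp_force: 19.9
```

Run:
```python
from h import *
o=env.get_obs();print(o["time_s"],o["tool_pos"],o["tool_rot"],o["grip_width"],o["grasp_force"])
go((.5044,-.2903,.026,103.8))
c=viewer.get_calibration("wrist"); im=viewer.read_camera("wrist")
yaw=R.from_euler("z",103.8,degrees=True).as_matrix()
v=im[:,:,::-1].copy()
for b in [(-.058,.034),(.007,.027),(.065,.027)]:
    P=np.array([[x,b[0]+y,.01] for x,y in [(-.033,-b[1]),(.033,-b[1]),(.033,b[1]),(-.033,b[1])]])@yaw.T+[.5112,-.2886,0]
    cv2.polylines(v,[np.round(project(P,c)).astype(np.int32)],True,(0,0,255),1)
cv2.imwrite("pics/w2.png",v)
```

```text
7.4 [ 0.50612932 -0.28968592  0.10189338] [ 1.79913085e+02 -2.12069887e-02  1.03856095e+02] 0.022218472583289656 19.924121440853924
(0.5044, -0.2903, 0.026, 103.8) -> [-0.001 -0.009  0.379] turn z 0.001 rows 2
```

View pics/w2.png

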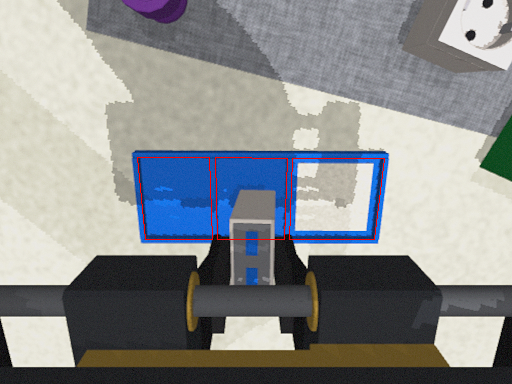

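The overlaid compartment outlines fit the blue tray, with the white end on the right at (335,200). The charger hangs upright in the gripper over the middle compartment. I lower and release it.

>>> apply_moves([
  [0,-0.01,0.2,0,0,0,0],
  [0,-0.01,0.3,0,0,0,0],
  [0,-0.01,0.375,0,0,0,0],
  [0,-0.01,0.375,0,0,0,0],
  [0,-0.01,0.375,0,0,0,0],
  [0,-0.01,0.375,0,0,0,0],
  [0,-0.01,0.375,0,0,0,0.6],
  [0,-0.01,0.375,0,0,0,0.6],
  [0,-0.01,0.375,0,0,0,0.6],
  [0,-0.01,0.375,0,0,0,0.6],
  [0,-0.01,0.2,0,0,0,0.6],
  [0,-0.01,0,0,0,0,1],
  [0,-0.01,-0.2,0,0,0,1],
  [0,-0.01,-0.2,0,0,0,1],
  [0,-0.01,-0.2,0,0,0,1],
])

```text
time_s: 8.95
tool_pos: [0.5025, -0.2925, 0.1422]
tool_rot: [179.9, 0.0, 103.6]
force: [0.5, 0.8, -0.8]
grip_width: 0.0763
grasp_force: 0.0
```

Run:
```python
from h import *
o=env.get_obs();print(o["time_s"],o["tool_pos"],o["tool_rot"],o["grip_width"])
c=viewer.get_calibration("wrist"); im=viewer.read_camera("wrist")
for m in masks_of("wrist","charger_center")[:2]:
    print(m["conf"],m["location"],fit([(m["pixels"].astype(float),c)],M["charger"]+[0,0,.003],(.5044,-.2903,np.radians(103.8))))
go((.601,.118,.1,91.2))
```

```text
8.95 [ 0.50249324 -0.29252464  0.14224536] [1.79906205e+02 2.52912730e-02 1.03637283e+02] 0.07625729933748251
0.74 [258.7, 194.5] (np.float64(0.5062), np.float64(-0.2924), np.float64(104.4), np.float64(0.963))
0.3 [271.8, 178.9] (np.float64(0.5725), np.float64(-0.2622), np.float64(94.7), np.float64(0.181))
(0.601, 0.118, 0.1, 91.2) -> [1.873 0.968 0.201] turn z 0.145 rows 9
```

Charger placed within about 2 mm. Next is the black socket.

>>> apply_moves([
  [1,0.5,0,0,0,0.145,1],
  [1,0.5,0,0,0,0.145,1],
  [1,0.5,0,0,0,0.145,1],
  [1,0.5,0,0,0,0.145,1],
  [1,0.5,0,0,0,0.145,1],
  [1,0.5,0,0,0,0.145,1],
])

```text
time_s: 9.65
tool_pos: [0.552, -0.0676, 0.1394]
tool_rot: [-179.8, -0.1, 91.7]
force: [-0.1, 0.0, -0.2]
grip_width: 0.0872
grasp_force: 0.0
```

Run:
```python
from h import *
o=env.get_obs();print(o["time_s"],o["tool_pos"],o["tool_rot"])
go((.601,.118,.1,91.2))
```

```text
9.65 [ 0.55202892 -0.06761024  0.13940284] [-1.79809271e+02 -1.35351049e-01  9.17133618e+01]
(0.601, 0.118, 0.1, 91.2) -> [0.92  0.272 0.197] turn z 0.006 rows 4
```

>>> apply_moves([
  [0.945,0.27,0.1,0,0,0,1],
  [0.945,0.27,0.2,0,0,0,1],
  [0.945,0.27,0.2,0,0,0,1],
  [0.945,0.27,0.2,0,0,0,1],
  [0.945,0.27,0.2,0,0,0,1],
  [0.945,0.27,0.2,0,0,0,1],
  [0.945,0.27,0.2,0,0,0,1],
  [0.945,0.27,0.2,0,0,0,1],
])

```text
time_s: 10.45
tool_pos: [0.6023, 0.1129, 0.1015]
tool_rot: [-180.0, 0.0, 91.0]
force: [-0.3, -0.9, -0.1]
grip_width: 0.0867
grasp_force: 0.0
```

Run:
```python
from h import *
o=env.get_obs();print(o["time_s"],o["tool_pos"],o["tool_rot"],o["joint_velocities"].round(1))
go((.601,.118,.023,91.2))
```

```text
10.45 [0.60226389 0.1128953  0.10153415] [-1.79991056e+02  4.79938367e-02  9.09742341e+01] [ 0.1 -0.4 -0.3 -0.3 -0.2  0.1 -0.1]
(0.601, 0.118, 0.023, 91.2) -> [ 0.026 -0.006  0.393] turn z -0.003 rows 2
```

>>> apply_moves([
  [0.025,-0.005,0.2,0,0,0,1],
  [0.025,-0.005,0.39,0,0,0,1],
  [0.025,-0.005,0.39,0,0,0,1],
  [0.025,-0.005,0.39,0,0,0,1],
  [0.025,-0.005,0.39,0,0,0,0],
  [0.025,-0.005,0.39,0,0,0,0],
  [0.025,-0.005,0.39,0,0,0,0],
  [0.025,-0.005,0.39,0,0,0,0],
  [0.025,-0.005,0.39,0,0,0,0],
  [0.025,-0.005,0.39,0,0,0,0],
  [0.025,-0.005,0.39,0,0,0,0],
  [0.025,-0.005,0.2,0,0,0,0],
  [0.025,-0.005,0,0,0,0,0],
  [0.025,-0.005,-0.2,0,0,0,0],
  [0.025,-0.005,-0.2,0,0,0,0],
  [0.025,-0.005,-0.2,0,0,0,0],
])

```text
time_s: 12.05
tool_pos: [0.6016, 0.1207, 0.1424]
tool_rot: [179.9, -0.0, 91.2]
force: [-0.4, 0.2, -1.5]
grip_width: 0.0447
grasp_force: 20.0
```

Run:
```python
from h import *
o=env.get_obs();print(o["time_s"],o["tool_pos"],o["tool_rot"],o["grip_width"],o["grasp_force"])
go((.58,-.08,.14,52),(.5675,-.2748,.14,13.8))
```

```text
12.05 [0.60163418 0.12072301 0.14241987] [ 1.79899155e+02 -4.70772083e-02  9.11812328e+01] 0.044740978231987874 19.997163999360055
(0.58, -0.08, 0.14, 52) -> [-1.001 -0.129  0.012] turn z 0.456 rows 5
(0.5675, -0.2748, 0.14, 13.8) -> [-1.974 -0.211  0.012] turn z 0.9 rows 10
```

>>> apply_moves([
  [-1,-0.11,0,0,0,0.9,0],
  [-1,-0.11,0,0,0,0.9,0],
  [-1,-0.11,0,0,0,0.9,0],
  [-1,-0.11,0,0,0,0.9,0],
  [-1,-0.11,0,0,0,0.9,0],
  [-1,-0.11,0,0,0,0.9,0],
  [-1,-0.11,0,0,0,0.9,0],
  [-1,-0.11,0,0,0,0.9,0],
  [-1,-0.11,0,0,0,0.9,0],
  [-1,-0.11,0,0,0,0.9,0],
  [-1,-0.11,0,0,0,0.9,0],
])

```text
time_s: 13.15
tool_pos: [0.5824, -0.0796, 0.1402]
tool_rot: [-180.0, 0.1, 14.0]
force: [-0.5, 0.4, -1.5]
grip_width: 0.0446
grasp_force: 20.0
```

Run:
```python
from h import *
o=env.get_obs();print(o["time_s"],o["tool_pos"],o["tool_rot"],o["grip_width"],o["grasp_force"])
go((.5675,-.2748,.1,13.8))
```

```text
13.15 [ 0.58240328 -0.07962926  0.14019157] [-1.79984137e+02  1.38683359e-01  1.40403134e+01] 0.04464600750455609 19.997253022156656
(0.5675, -0.2748, 0.1, 13.8) -> [-0.309  0.929  0.201] turn z 0.003 rows 4
```

>>> apply_moves([
  [-0.31,0.93,0,0,0,0,0],
  [-0.31,0.93,0,0,0,0,0],
  [-0.31,0.93,0,0,0,0,0],
  [-0.31,0.93,0.1,0,0,0,0],
  [-0.31,0.93,0.2,0,0,0,0],
  [-0.31,0.93,0.2,0,0,0,0],
  [-0.31,0.93,0.2,0,0,0,0],
  [-0.31,0.93,0.2,0,0,0,0],
  [-0.31,0.93,0.2,0,0,0,0],
])

```text
time_s: 14.05
tool_pos: [0.5689, -0.2739, 0.1026]
tool_rot: [180.0, -0.1, 14.0]
force: [0.5, -0.2, -1.0]
grip_width: 0.045
grasp_force: 20.0
```

Run:
```python
from h import *
o=env.get_obs();print(o["time_s"],o["tool_pos"],o["tool_rot"],o["grip_width"],o["grasp_force"])
go((.5675,-.2748,.026,13.8))
```

```text
14.05 [ 0.56885472 -0.27394129  0.10263463] [ 1.79983715e+02 -1.10471580e-01  1.40069551e+01] 0.04503136030576397 19.99696937855333
(0.5675, -0.2748, 0.026, 13.8) -> [-0.008  0.003  0.383] turn z 0.002 rows 2
```

>>> apply_moves([
  [-0.01,0,0.2,0,0,0,0],
  [-0.01,0,0.3,0,0,0,0],
  [-0.01,0,0.38,0,0,0,0],
  [-0.01,0,0.38,0,0,0,0],
  [-0.01,0,0.38,0,0,0,0],
  [-0.01,0,0.38,0,0,0,0],
  [-0.01,0,0.38,0,0,0,1],
  [-0.01,0,0.38,0,0,0,1],
  [-0.01,0,0.38,0,0,0,1],
  [-0.01,0,0.38,0,0,0,1],
  [-0.01,0,0.2,0,0,0,1],
  [-0.01,0,0,0,0,0,1],
  [-0.01,0,-0.2,0,0,0,1],
  [-0.01,0,-0.2,0,0,0,1],
  [-0.01,0,-0.2,0,0,0,1],
])

```text
time_s: 15.55
tool_pos: [0.5662, -0.276, 0.1426]
tool_rot: [180.0, -0.1, 13.8]
force: [-0.3, -0.1, -0.1]
grip_width: 0.0866
grasp_force: 0.0
```

Run:
```python
from h import *
o=env.get_obs();print(o["time_s"],o["tool_pos"],o["tool_rot"])
c=viewer.get_calibration("wrist"); im=viewer.read_camera("wrist")
for m in masks_of("wrist","socket_black_center")[:1]:
    print(m["conf"],m["location"],fit([(m["pixels"].astype(float),c)],M["socket"]+[0,0,.003],(.5675,-.2748,np.radians(13.8))))
go((.475,-.11,.14,13.8))
```

```text
15.55 [ 0.56616436 -0.27603169  0.14263061] [ 1.79954709e+02 -1.27214256e-01  1.38277391e+01]
0.98 [248.1, 199.7] (np.float64(0.561), np.float64(-0.2769), np.float64(13.6), np.float64(0.967))
(0.475, -0.11, 0.14, 13.8) -> [-0.239 -0.909  0.002] turn z 0.0 rows 4
```

Black socket is in, within about 7 mm. Next is the brass knob.

>>> apply_moves([
  [-0.24,-0.91,0,0,0,0,1],
  [-0.24,-0.91,0,0,0,0,1],
  [-0.24,-0.91,0.1,0,0,0,1],
  [-0.24,-0.91,0.2,0,0,0,1],
  [-0.24,-0.91,0.2,0,0,0,1],
  [-0.24,-0.91,0.2,0,0,0,1],
  [-0.24,-0.91,0.2,0,0,0,1],
  [-0.24,-0.91,0.2,0,0,0,1],
])

```text
time_s: 16.45
tool_pos: [0.4763, -0.112, 0.1021]
tool_rot: [179.9, -0.0, 13.7]
force: [0.2, -0.5, 0.0]
grip_width: 0.0866
grasp_force: 0.0
```

Run:
```python
from h import *
o=env.get_obs();print(o["time_s"],o["tool_pos"],o["tool_rot"])
c=viewer.get_calibration("wrist"); im=viewer.read_camera("wrist"); cv2.imwrite("pics/w3.png",im[:,:,::-1])
for m in masks_of("wrist","knob_brass_center")[:3]:
    print(m["conf"],m["location"],fit([(m["pixels"].astype(float),c)],M["knob"],(.475,-.11,0.)))
go((.475,-.11,.022,13.8))
```

```text
16.45 [ 0.47634284 -0.11197692  0.10206034] [ 1.79919894e+02 -4.31582615e-02  1.37095765e+01]
0.79 [251.2, 213.5] (np.float64(0.4739), np.float64(-0.1102), np.float64(1.2), np.float64(0.96))
0.62 [301.4, 280.1] (np.float64(0.475), np.float64(-0.11), np.float64(0.0), np.float64(0.0))
(0.475, -0.11, 0.022, 13.8) -> [-0.003 -0.01   0.4  ] turn z -0.001 rows 2
```

View pics/w3.png

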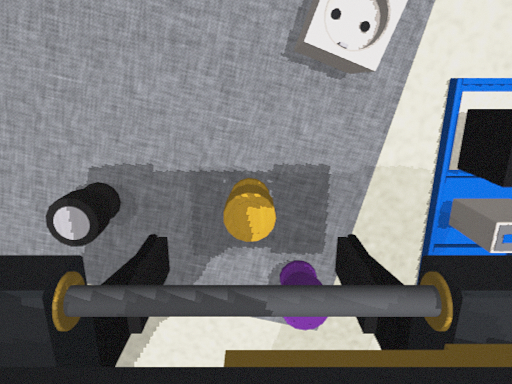

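The brass knob is centred between the fingers at (250,213), and the purple one at (302,285) is clear of them. The charger and black socket stand in the blue tray on the right.

>>> apply_moves([
  [-0.01,-0.01,0.2,0,0,0,1],
  [-0.01,-0.01,0.395,0,0,0,1],
  [-0.01,-0.01,0.395,0,0,0,1],
  [-0.01,-0.01,0.395,0,0,0,1],
  [-0.01,-0.01,0.395,0,0,0,0],
  [-0.01,-0.01,0.395,0,0,0,0],
  [-0.01,-0.01,0.395,0,0,0,0],
  [-0.01,-0.01,0.395,0,0,0,0],
  [-0.01,-0.01,0.395,0,0,0,0],
  [-0.01,-0.01,0.395,0,0,0,0],
  [-0.01,-0.01,0.395,0,0,0,0],
  [-0.01,-0.01,0.395,0,0,0,0],
  [-0.01,-0.01,0.2,0,0,0,0],
  [-0.01,-0.01,0,0,0,0,0],
  [-0.01,-0.01,-0.1,0,0,0,0],
  [-0.01,-0.01,-0.1,0,0,0,0],
  [-0.01,-0.01,-0.1,0,0,0,0],
])

```text
time_s: 18.25
tool_pos: [0.4729, -0.1088, 0.1213]
tool_rot: [-180.0, -0.0, 13.8]
force: [-0.3, -0.0, -1.7]
grip_width: 0.0352
grasp_force: 20.0
```

Run:
```python
from h import *
o=env.get_obs();print(o["time_s"],o["tool_pos"],o["tool_rot"],o["grip_width"],o["grasp_force"])
go((.4481,-.3041,.12,13.8),(.4481,-.3041,.1,13.8))
```

```text
18.25 [ 0.47287871 -0.10875438  0.12128808] [-1.79965569e+02 -1.53464195e-02  1.38441344e+01] 0.035183812804105596 19.99999280415068
(0.4481, -0.3041, 0.12, 13.8) -> [-0.354  0.919  0.006] turn z 0.001 rows 4
(0.4481, -0.3041, 0.1, 13.8) -> [-0.354  0.919  0.106] turn z 0.001 rows 4
```

>>> apply_moves([
  [-0.355,0.92,0,0,0,0,0],
  [-0.355,0.92,0,0,0,0,0],
  [-0.355,0.92,0,0,0,0,0],
  [-0.355,0.92,0.1,0,0,0,0],
  [-0.355,0.92,0.1,0,0,0,0],
  [-0.355,0.92,0.1,0,0,0,0],
  [-0.355,0.92,0.1,0,0,0,0],
  [-0.355,0.92,0.1,0,0,0,0],
  [-0.355,0.92,0.1,0,0,0,0],
])

```text
time_s: 19.15
tool_pos: [0.449, -0.3031, 0.1018]
tool_rot: [-180.0, -0.1, 14.0]
force: [-0.0, 0.3, 0.2]
grip_width: 0.035
grasp_force: 20.0
```

Run:
```python
from h import *
o=env.get_obs();print(o["time_s"],o["tool_pos"],o["tool_rot"],o["grip_width"],o["grasp_force"])
go((.4481,-.3041,.026,13.8))
```

```text
19.15 [ 0.4489871  -0.30313666  0.10175543] [-1.79965716e+02 -6.91205374e-02  1.39817549e+01] 0.035020569246251514 20.00006238464266
(0.4481, -0.3041, 0.026, 13.8) -> [-0.005  0.004  0.379] turn z 0.002 rows 2
```

>>> apply_moves([
  [-0.005,0.005,0.2,0,0,0,0],
  [-0.005,0.005,0.3,0,0,0,0],
  [-0.005,0.005,0.375,0,0,0,0],
  [-0.005,0.005,0.375,0,0,0,0],
  [-0.005,0.005,0.375,0,0,0,0],
  [-0.005,0.005,0.375,0,0,0,0],
  [-0.005,0.005,0.375,0,0,0,1],
  [-0.005,0.005,0.375,0,0,0,1],
  [-0.005,0.005,0.375,0,0,0,1],
  [-0.005,0.005,0.375,0,0,0,1],
  [-0.005,0.005,0.2,0,0,0,1],
  [-0.005,0.005,0,0,0,0,1],
  [-0.005,0.005,-0.2,0,0,0,1],
  [-0.005,0.005,-0.2,0,0,0,1],
  [-0.005,0.005,-0.2,0,0,0,1],
])

```text
time_s: 20.65
tool_pos: [0.4479, -0.306, 0.1422]
tool_rot: [180.0, -0.1, 13.8]
force: [0.4, 0.9, -0.0]
grip_width: 0.0863
grasp_force: 0.0
```

Run:
```python
from h import *
o=env.get_obs();print(o["time_s"],o["tool_pos"],o["tool_rot"])
c=viewer.get_calibration("wrist"); im=viewer.read_camera("wrist"); cv2.imwrite("pics/w4.png",im[:,:,::-1])
for m in masks_of("wrist","knob_brass_center")[:1]:
    print(m["conf"],m["location"],fit([(m["pixels"].astype(float),c)],M["knob"]+[0,0,.003],(.448,-.304,0.)))
go((.6075,-.139,.14,82.3))
```

```text
20.65 [ 0.44792016 -0.30596019  0.14222893] [ 1.79977796e+02 -1.24919156e-01  1.38420871e+01]
0.77 [78.7, 191.9] (np.float64(0.448), np.float64(-0.304), np.float64(0.0), np.float64(0.0))
(0.6075, -0.139, 0.14, 82.3) -> [ 0.979 -0.614  0.002] turn z -0.797 rows 8
```

View pics/w4.png

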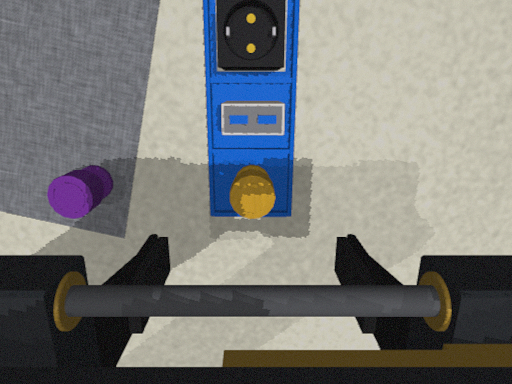

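The blue tray is complete and upright: socket (251,35), charger (252,119), knob (252,192). The network's hit at (79,192) was the purple knob. Next is the white socket.

>>> apply_moves([
  [0.98,-0.615,0,0,0,-0.797,1],
  [0.98,-0.615,0,0,0,-0.797,1],
  [0.98,-0.615,0,0,0,-0.797,1],
  [0.98,-0.615,0,0,0,-0.797,1],
  [0.98,-0.615,0,0,0,-0.797,1],
  [0.98,-0.615,0,0,0,-0.797,1],
  [0.98,-0.615,0,0,0,-0.797,1],
  [0.98,-0.615,0,0,0,-0.797,1],
  [0.98,-0.615,0,0,0,-0.797,1],
  [0.98,-0.615,0,0,0,-0.797,1],
  [0.98,-0.615,0,0,0,-0.797,1],
])

```text
time_s: 21.85
tool_pos: [0.6078, -0.1397, 0.1407]
tool_rot: [-179.9, 0.0, 82.2]
force: [1.0, 0.2, -0.8]
grip_width: 0.087
grasp_force: 0.0
```

Run:
```python
from h import *
o=env.get_obs();print(o["time_s"],o["tool_pos"],o["tool_rot"])
c=viewer.get_calibration("wrist"); im=viewer.read_camera("wrist"); cv2.imwrite("pics/w5.png",im[:,:,::-1])
for m in masks_of("wrist","socket_white_center")[:4]:
    print(m["conf"],m["location"],fit([(m["pixels"].astype(float),c)],M["socket"],(.6075,-.139,np.radians(-7.7))))
go((.6075,-.139,.023,82.3))
```

```text
21.85 [ 0.60779475 -0.13967113  0.14072385] [-1.79922051e+02  4.92392737e-03  8.21666755e+01]
0.82 [357.9, 112.5] (np.float64(0.6075), np.float64(-0.139), np.float64(-7.7), np.float64(0.0))
0.71 [250.1, 193.8] (np.float64(0.6061), np.float64(-0.1403), np.float64(-6.5), np.float64(0.972))
0.7 [376.1, 236.0] (np.float64(0.6075), np.float64(-0.139), np.float64(-7.7), np.float64(0.0))
(0.6075, -0.139, 0.023, 82.3) -> [ 0.003 -0.003  0.591] turn z -0.001 rows 3
```

View pics/w5.png

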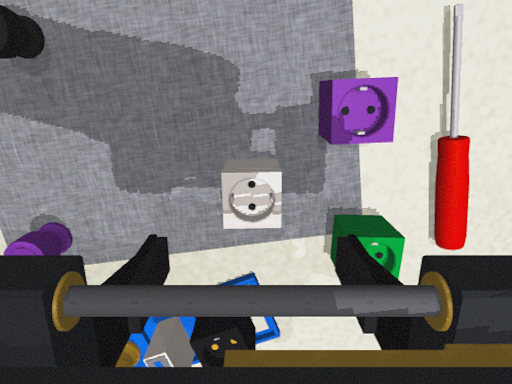

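The white socket is at (250,194), with purple (358,110) and green (375,240) beside it. I narrow the opening for clearance, then descend and grip.

>>> apply_moves([
  [0,-0.005,0.15,0,0,0,0.8],
  [0,-0.005,0.3,0,0,0,0.8],
  [0,-0.005,0.585,0,0,0,0.8],
  [0,-0.005,0.585,0,0,0,0.8],
  [0,-0.005,0.585,0,0,0,0.8],
  [0,-0.005,0.585,0,0,0,0],
  [0,-0.005,0.585,0,0,0,0],
  [0,-0.005,0.585,0,0,0,0],
  [0,-0.005,0.585,0,0,0,0],
  [0,-0.005,0.585,0,0,0,0],
  [0,-0.005,0.585,0,0,0,0],
  [0,-0.005,0.585,0,0,0,0],
  [0,-0.005,0.4,0,0,0,0],
  [0,-0.005,0.2,0,0,0,0],
  [0,-0.005,0,0,0,0,0],
  [0,-0.005,0,0,0,0,0],
  [0,-0.005,0,0,0,0,0],
])

```text
time_s: 23.65
tool_pos: [0.6077, -0.1395, 0.1424]
tool_rot: [179.9, -0.0, 82.3]
force: [-0.7, 0.9, -0.2]
grip_width: 0.045
grasp_force: 20.0
```

Run:
```python
from h import *
o=env.get_obs();print(o["time_s"],o["tool_pos"],o["tool_rot"],o["grip_width"],o["grasp_force"])
go((.4277,.2930,.14,99.9))
```

```text
23.65 [ 0.60774552 -0.1395046   0.14243833] [ 1.79889962e+02 -3.10911454e-02  8.23262230e+01] 0.04500315192554313 20.000080714556248
(0.4277, 0.293, 0.14, 99.9) -> [ 2.023 -1.181  0.012] turn z -0.204 rows 10
```

>>> apply_moves([
  [1,-0.585,0,0,0,-0.204,0],
  [1,-0.585,0,0,0,-0.204,0],
  [1,-0.585,0,0,0,-0.204,0],
  [1,-0.585,0,0,0,-0.204,0],
  [1,-0.585,0,0,0,-0.204,0],
  [1,-0.585,0,0,0,-0.204,0],
  [1,-0.585,0,0,0,-0.204,0],
  [1,-0.585,0,0,0,-0.204,0],
])

```text
time_s: 24.45
tool_pos: [0.5179, 0.0727, 0.1407]
tool_rot: [-179.9, 0.1, 99.7]
force: [0.1, 0.2, -0.7]
grip_width: 0.0449
grasp_force: 20.0
```

Run:
```python
from h import *
o=env.get_obs();print(o["time_s"],o["tool_pos"],o["tool_rot"],o["grip_width"],o["grasp_force"])
go((.4277,.2930,.12,99.9))
```

```text
24.45 [0.51786061 0.07272805 0.14066242] [-1.79916399e+02  6.24166084e-02  9.97459641e+01] 0.04491241901873798 19.999652215250023
(0.4277, 0.293, 0.12, 99.9) -> [ 1.162 -0.258  0.103] turn z -0.002 rows 5
```

>>> apply_moves([
  [1,-0.22,0,0,0,0,0],
  [1,-0.22,0,0,0,0,0],
  [1,-0.22,0,0,0,0,0],
  [1,-0.22,0,0,0,0,0],
  [1,-0.22,0,0,0,0,0],
  [1,-0.22,0,0,0,0,0],
  [1,-0.22,0,0,0,0,0],
])

```text
time_s: 25.15
tool_pos: [0.4418, 0.2614, 0.1412]
tool_rot: [-180.0, 0.1, 99.7]
force: [0.2, -0.6, -1.6]
grip_width: 0.0448
grasp_force: 20.0
```

Run:
```python
from h import *
o=env.get_obs();print(o["time_s"],o["tool_pos"],o["tool_rot"],o["grip_width"],o["grasp_force"])
go((.4277,.2930,.1,99.9))
```

```text
25.15 [0.44175771 0.26143954 0.14119408] [-1.79988945e+02  8.41519134e-02  9.96554729e+01] 0.044844248807052796 19.99968805774678
(0.4277, 0.293, 0.1, 99.9) -> [ 0.167 -0.043  0.206] turn z -0.003 rows 2
```

>>> apply_moves([
  [0.165,-0.045,0.2,0,0,0,0],
  [0.165,-0.045,0.2,0,0,0,0],
  [0.165,-0.045,0.2,0,0,0,0],
  [0.165,-0.045,0.2,0,0,0,0],
  [0.165,-0.045,0.2,0,0,0,0],
])

```text
time_s: 25.65
tool_pos: [0.4277, 0.2936, 0.1025]
tool_rot: [179.9, -0.0, 99.7]
force: [1.2, 0.1, -1.0]
grip_width: 0.0446
grasp_force: 20.0
```

Run:
```python
from h import *
o=env.get_obs();print(o["time_s"],o["tool_pos"],o["tool_rot"],o["grip_width"],o["grasp_force"])
go((.4277,.2930,.026,99.9))
c=viewer.get_calibration("wrist"); im=viewer.read_camera("wrist")
yaw=R.from_euler("z",-80.1,degrees=True).as_matrix()
v=im[:,:,::-1].copy()
for b in [(-.058,.034),(.007,.027),(.065,.027)]:
    P=np.array([[x,b[0]+y,.01] for x,y in [(-.033,-b[1]),(.033,-b[1]),(.033,b[1]),(-.033,b[1])]])@yaw.T+[.4852,.303,0]
    cv2.polylines(v,[np.round(project(P,c)).astype(np.int32)],True,(0,0,255),1)
cv2.imwrite("pics/w6.png",v)
```

```text
25.65 [0.4276507  0.29364387 0.10254752] [ 1.79893300e+02 -2.62766817e-02  9.96853492e+01] 0.044636377869872325 19.99980988789872
(0.4277, 0.293, 0.026, 99.9) -> [-0.003 -0.     0.383] turn z -0.002 rows 2
```

View pics/w6.png

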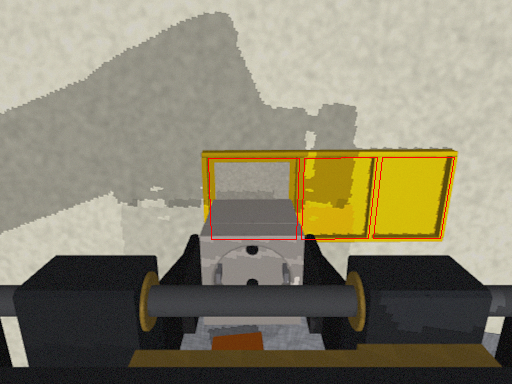

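The outlines fit the yellow tray, and the white socket hangs over the white-floored compartment at (252,200). I lower and release it.

>>> apply_moves([
  [0,0,0.2,0,0,0,0],
  [0,0,0.3,0,0,0,0],
  [0,0,0.38,0,0,0,0],
  [0,0,0.38,0,0,0,0],
  [0,0,0.38,0,0,0,0],
  [0,0,0.38,0,0,0,0],
  [0,0,0.38,0,0,0,1],
  [0,0,0.38,0,0,0,1],
  [0,0,0.38,0,0,0,1],
  [0,0,0.38,0,0,0,1],
  [0,0,0.2,0,0,0,1],
  [0,0,0,0,0,0,1],
  [0,0,-0.2,0,0,0,1],
  [0,0,-0.2,0,0,0,1],
  [0,0,-0.2,0,0,0,1],
])

```text
time_s: 27.2
tool_pos: [0.4265, 0.2953, 0.1426]
tool_rot: [179.9, -0.1, 99.9]
force: [-0.3, -0.0, -0.5]
grip_width: 0.0869
grasp_force: 0.0
```

Run:
```python
from h import *
o=env.get_obs();print(o["time_s"],o["tool_pos"],o["tool_rot"])
c=viewer.get_calibration("wrist"); im=viewer.read_camera("wrist")
for m in masks_of("wrist","socket_white_center")[:2]:
    print(m["conf"],m["location"],fit([(m["pixels"].astype(float),c)],M["socket"]+[0,0,.003],(.4277,.293,np.radians(9.9))))
go((.46,.15,.14,99.9),(.4435,.0065,.14,99.9))
```

```text
27.2 [0.42647641 0.29532688 0.14260355] [ 1.79882251e+02 -8.82633982e-02  9.98583040e+01]
0.88 [249.5, 195.1] (np.float64(0.4255), np.float64(0.2933), np.float64(10.2), np.float64(0.963))
(0.46, 0.15, 0.14, 99.9) -> [-0.741  0.048  0.002] turn z -0.0 rows 3
(0.4435, 0.0065, 0.14, 99.9) -> [-1.433 -0.156  0.002] turn z -0.0 rows 6
```

>>> apply_moves([
  [-0.74,0.05,0,0,0,0,1],
  [-0.74,0.05,0,0,0,0,1],
  [-0.74,0.05,0,0,0,0,1],
  [-0.74,0.05,0,0,0,0,1],
  [-0.74,0.05,0,0,0,0,1],
  [-0.74,0.05,0,0,0,0,1],
])

```text
time_s: 27.9
tool_pos: [0.4602, 0.1518, 0.1406]
tool_rot: [-179.9, 0.0, 99.9]
force: [-0.2, 0.1, 1.5]
grip_width: 0.0868
grasp_force: 0.0
```

Run:
```python
from h import *
o=env.get_obs();print(o["time_s"],o["tool_pos"],o["tool_rot"])
go((.4435,.0065,.12,99.9))
```

```text
27.9 [0.46019437 0.15177072 0.14056349] [-1.79896558e+02  9.70740166e-03  9.99468770e+01]
(0.4435, 0.0065, 0.12, 99.9) -> [-0.701 -0.208  0.103] turn z 0.001 rows 3
```

>>> apply_moves([
  [-0.7,-0.21,0,0,0,0,1],
  [-0.7,-0.21,0,0,0,0,1],
  [-0.7,-0.21,0,0,0,0,1],
  [-0.7,-0.21,0.2,0,0,0,1],
  [-0.7,-0.21,0.2,0,0,0,1],
  [-0.7,-0.21,0.2,0,0,0,1],
  [-0.7,-0.21,0.2,0,0,0,1],
  [-0.7,-0.21,0.2,0,0,0,1],
])

```text
time_s: 28.7
tool_pos: [0.4448, 0.0069, 0.1027]
tool_rot: [179.9, 0.0, 100.0]
force: [-0.1, 0.5, 1.1]
grip_width: 0.0871
grasp_force: 0.0
```

Run:
```python
from h import *
o=env.get_obs();print(o["time_s"],o["tool_pos"],o["tool_rot"],o["qpos"].round(1))
c=viewer.get_calibration("wrist"); im=viewer.read_camera("wrist")
for m in masks_of("wrist","knob_black_center")[:2]:
    print(m["conf"],m["location"],fit([(m["pixels"].astype(float),c)],M["knob"],(.4435,.0065,0.)))
go((.4435,.0065,.022,99.9))
```

```text
28.7 [0.44478447 0.00691767 0.10269169] [1.79890919e+02 3.96377807e-03 9.99988697e+01] [-36.   -2.2  31.5 120.5   1.3  61.3   4.8]
0.61 [251.3, 214.6] (np.float64(0.4423), np.float64(0.0049), np.float64(13.6), np.float64(0.947))
(0.4435, 0.0065, 0.022, 99.9) -> [ 0.001 -0.005  0.402] turn z 0.001 rows 2
```

>>> apply_moves([
  [0,-0.005,0.2,0,0,0,1],
  [0,-0.005,0.395,0,0,0,1],
  [0,-0.005,0.395,0,0,0,1],
  [0,-0.005,0.395,0,0,0,1],
  [0,-0.005,0.395,0,0,0,0],
  [0,-0.005,0.395,0,0,0,0],
  [0,-0.005,0.395,0,0,0,0],
  [0,-0.005,0.395,0,0,0,0],
  [0,-0.005,0.395,0,0,0,0],
  [0,-0.005,0.395,0,0,0,0],
  [0,-0.005,0.395,0,0,0,0],
  [0,-0.005,0.395,0,0,0,0],
  [0,-0.005,0.2,0,0,0,0],
  [0,-0.005,0,0,0,0,0],
  [0,-0.005,-0.2,0,0,0,0],
  [0,-0.005,-0.2,0,0,0,0],
  [0,-0.005,-0.2,0,0,0,0],
])

```text
time_s: 30.5
tool_pos: [0.4431, 0.0056, 0.142]
tool_rot: [179.9, -0.0, 99.9]
force: [-0.3, 0.9, -1.2]
grip_width: 0.0351
grasp_force: 20.0
```

Run:
```python
from h import *
o=env.get_obs();print(o["time_s"],o["tool_pos"],o["tool_rot"],o["grip_width"],o["grasp_force"])
go((.4962,.16,.14,99.9),(.5492,.3142,.14,99.9))
```

```text
30.5 [0.44310772 0.00561684 0.14203078] [ 1.79903546e+02 -3.85966467e-02  9.98613753e+01] 0.03511177427832859 19.999928962206468
(0.4962, 0.16, 0.14, 99.9) -> [0.715 0.394 0.01 ] turn z -0.0 rows 4
(0.5492, 0.3142, 0.14, 99.9) -> [1.429 0.787 0.01 ] turn z -0.0 rows 7
```

>>> apply_moves([
  [0.72,0.4,0,0,0,0,0],
  [0.72,0.4,0,0,0,0,0],
  [0.72,0.4,0,0,0,0,0],
  [0.72,0.4,0,0,0,0,0],
  [0.72,0.4,0,0,0,0,0],
  [0.72,0.4,0,0,0,0,0],
  [0.72,0.4,0,0,0,0,0],
])

```text
time_s: 31.2
tool_pos: [0.4963, 0.1587, 0.1407]
tool_rot: [-179.9, 0.1, 99.7]
force: [-0.5, 0.3, -0.2]
grip_width: 0.0351
grasp_force: 20.0
```

Run:
```python
from h import *
o=env.get_obs();print(o["time_s"],o["tool_pos"],o["tool_rot"],o["grip_width"],o["grasp_force"])
go((.5492,.3142,.1,99.9))
```

```text
31.2 [0.49631364 0.15865935 0.14072854] [-1.79898845e+02  5.58056190e-02  9.96952225e+01] 0.03511089004512988 19.99973948994011
(0.5492, 0.3142, 0.1, 99.9) -> [0.722 0.392 0.204] turn z -0.002 rows 4
```

>>> apply_moves([
  [0.72,0.39,0,0,0,0,0],
  [0.72,0.39,0,0,0,0,0],
  [0.72,0.39,0,0,0,0,0],
  [0.72,0.39,0.1,0,0,0,0],
  [0.72,0.39,0.2,0,0,0,0],
  [0.72,0.39,0.2,0,0,0,0],
  [0.72,0.39,0.2,0,0,0,0],
  [0.72,0.39,0.2,0,0,0,0],
  [0.72,0.39,0.2,0,0,0,0],
])

```text
time_s: 32.1
tool_pos: [0.5501, 0.3158, 0.1032]
tool_rot: [179.9, -0.1, 99.8]
force: [-0.2, -0.5, -0.8]
grip_width: 0.0349
grasp_force: 20.0
```

Run:
```python
from h import *
o=env.get_obs();print(o["time_s"],o["tool_pos"],o["tool_rot"],o["grip_width"],o["grasp_force"])
go((.5492,.3142,.026,99.9))
```

```text
32.1 [0.55005251 0.31579542 0.10324583] [ 1.79869487e+02 -6.86253898e-02  9.97775622e+01] 0.03490403358171416 19.99987758026691
(0.5492, 0.3142, 0.026, 99.9) -> [-0.007 -0.006  0.386] turn z -0.001 rows 2
```

>>> apply_moves([
  [-0.005,-0.005,0.2,0,0,0,0],
  [-0.005,-0.005,0.3,0,0,0,0],
  [-0.005,-0.005,0.38,0,0,0,0],
  [-0.005,-0.005,0.38,0,0,0,0],
  [-0.005,-0.005,0.38,0,0,0,0],
  [-0.005,-0.005,0.38,0,0,0,0],
  [-0.005,-0.005,0.38,0,0,0,1],
  [-0.005,-0.005,0.38,0,0,0,1],
  [-0.005,-0.005,0.38,0,0,0,1],
  [-0.005,-0.005,0.38,0,0,0,1],
  [-0.005,-0.005,0.2,0,0,0,1],
  [-0.005,-0.005,0,0,0,0,1],
  [-0.005,-0.005,-0.4,0,0,0,1],
  [-0.005,-0.005,-0.4,0,0,0,1],
  [-0.005,-0.005,-0.4,0,0,0,1],
])

```text
time_s: 33.6
tool_pos: [0.5513, 0.3166, 0.1879]
tool_rot: [179.5, -0.3, 99.8]
force: [0.8, 0.6, 1.7]
grip_width: 0.086
grasp_force: 0.0
```

Run:
```python
from h import *
o=env.get_obs();print(o["time_s"],o["tool_pos"],o["grip_width"])
a=viewer.read_camera("wrist"); c=viewer.read_camera("scene"); t=viewer.read_camera("top")
s=cv2.resize(c[60:310,80:400],(640,500))
cv2.imwrite("pics/f1.png",s[:,:,::-1]); cv2.imwrite("pics/f2.png",np.hstack([cv2.resize(a,(400,300)),cv2.resize(t,(400,300))])[:,:,::-1])
cal=viewer.get_calibration("top")
for n,x0 in [("knob_brass_center",(.448,-.304)),("socket_orange_center",(.4426,.1397)),("socket_black_center",(.565,-.276))]:
    k=n.split("_")[0];q=project([[*x0,.04]],cal)[0]
    for m in masks_of("top",n):
        if np.hypot(*(np.array(m["location"])-q))<15: print(n,fit([(m["pixels"].astype(float),cal)],M[k]+[0,0,0 if "orange" in n else .003],(*x0,.25)))
```

```text
33.6 [0.55127428 0.31660251 0.18785147] 0.08597444338084098
knob_brass_center (np.float64(0.4477), np.float64(-0.305), np.float64(24.6), np.float64(0.948))
socket_orange_center (np.float64(0.4419), np.float64(0.1389), np.float64(15.5), np.float64(0.921))
socket_black_center (np.float64(0.5609), np.float64(-0.2767), np.float64(13.9), np.float64(0.932))
```

View pics/f1.png

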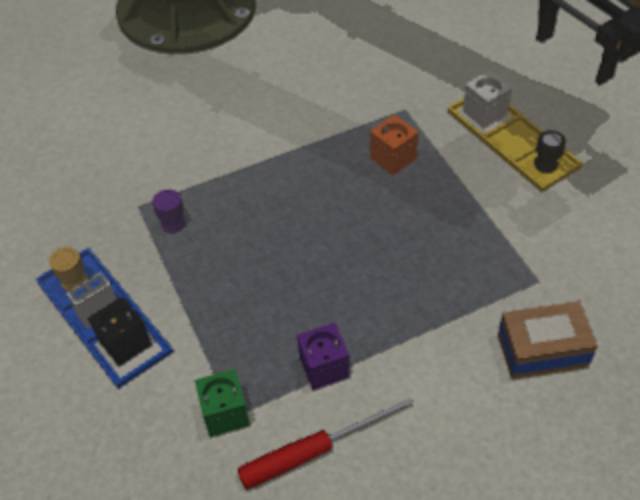

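View pics/f2.png

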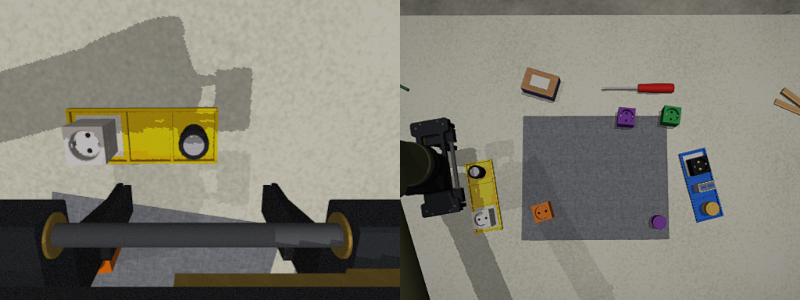

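All five parts stand upright in their own compartments: blue tray at (100,310) and yellow tray at (515,130) in the scene crop. The orange socket, screwdriver and carton have not moved, and the gripper is clear. I hand the job in.

```bash
python3 -c "
from cell import env
print(env.sign_off())"
```

```text
the job is handed in; nothing more can be done
None
```

Both drawer kits are made up and the job is handed in at about 34 s of robot time; the last pictures show all five parts upright in the right compartments and the orange socket, screwdriver and carton where they started, but sign-off returned no verdict.

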